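# Set the torque clutch of the larger inline screwdriver

### The job

Two inline screwdrivers stand nose-up in bench stands, each with a clicking clutch collar and a numbered dial. Turn the collar of the larger screwdriver until its pointer clicks in at 4, then let go; leave the smaller screwdriver's setting alone.

Things in the scene. Friction and masses are not known exactly. Their poses are not given: they have to be found in the camera images.
- big_driver: Larger inline screwdriver, nose-up in a fixed stand. Origin: on the bench under its axis, z up. Base plate 130 x 100 mm (x -75 to +55); block 70 x 76, top at 62 mm; aluminium dial 86 mm across (smaller screwdriver: 60), 10 thick, top at 115 mm. Numbers 1 to 7, every 24 degrees, run clockwise from above: 4 lies at the stand's +x, 1 is 72 degrees counter-clockwise of it, 7 is 72 degrees clockwise.
- big_collar (a joint): Turn of the larger screwdriver's collar, rad: 0 at number 1, growing clockwise seen from above by 0.419 (24 degrees) a number; 1.257 is 4, 2.513 is 7; end stops at 1 and 7. It starts at 1, 2 or 3. It clicks: a spring detent pulls it into the nearest number when let go; about 0.15 N m takes it over a click.
- big_collar_grip (a point): On the larger collar's axis, 147 mm above the bench, 8 mm below the collar's top; x along its pointer, z up. The collar: ribbed black round sleeve 44 mm across, 40 high, from the dial (115 mm) to 155 mm; lowest 6 mm are 52 across; take it from above at any yaw. Steel nose 18 across, 20 high on top. Pointer: white bar over the dial to 32 mm from the axis, white line up the side and on top.
- small_collar_pointer (a point): On the pointer of the smaller screwdriver's collar, 22.5 mm from its axis and 102 mm above the bench; x outwards along the pointer. That collar (28 mm across, top at 127 mm, nose to 147 mm) clicks likewise and must not be turned. Its stand has the same base plate and block as the larger one's.
Not all that is in view belongs to the job. Leave any orange or pink look-alike of the big_driver alone.

How it is judged:
By the outcome, as a careful person would: the job done as asked, in the order asked, and still so for the second after the job is handed in, with the robot touching nothing.
It also fails if it takes over 32 s, if anything falls off the work surface, if the arm or the gripper's body presses on something with over 40 N, if the wrist force passes 120 N, or if a joint passes its speed limit or range.

### The arm

A 6-joint arm with a two-finger parallel gripper is mounted at the origin on the work surface. World frame = base frame: x ahead of the robot, y to its left, z up, the work surface at z = 0. Lengths are in mm, angles in degrees, forces in N, time in s.
With the tool pointing down it reaches from about 325 to 900 mm from the base axis. Payload 6.1 kg.
Tool frame: the origin (TCP) lies midway between the tips of the shut fingers; the grasp point (between the pads) lies 19 mm behind it (manip.pinch_z is the distance from the TCP to the grasp point, in mm); z points along the fingers, y is the direction in which the jaws open and shut (so a half turn about z gives the same grasp; the last joint's range is limited). The gripper opens to 85 mm and grips with 20 to 120 N. Pads are 22 mm wide; open, the fingers measure 114 mm over their backs; the gripper's body (76 mm by 85 mm) begins 54 mm behind the grasp point. The pads swing forward as they close: fully open they stand 13 mm farther back than shut.
Start: joints at [66.114, 12.628, 87.462, -0, 79.91, -7.225], TCP at [179.198, 598.752, 198.2] pointing down, gripper open.
Joint ranges: [-170.65, 170.65], [-52.31, 119.04], [5.05, 147.46], [-71.25, 251.25], [11.57, 151.72], [-153.62, 153.62]. Speed limits (degrees/s): [147.25, 147.25, 172.46, 180, 180, 180].

### API

Orientations are given as [roll, pitch, yaw] about the fixed x, y, z axes, in that order (R = Rz(yaw) Ry(pitch) Rx(roll)).
In Python, from rig import manip gives the robot as it stands.
- The arm moves only by the tool step_arm, never from a script. Its argument "steps" is a list of rows, each a list of 7 numbers: the turn, a rotation vector about the tool's x, y, z in rad, then the shift along the tool's x, y, z in cm, then the finger opening in cm, from 0 to 8.54. A call has exactly 5 rows; each row shifts and turns the commanded pose from where the row before left it, along the tool's axes as they then stand; what a row does not reach is not made up. A row lasts 1/12 s, in which the tool goes at most 41.7 mm and 7.16 degrees, less where a joint would pass 70% of its speed; a pose out of reach is approached as far as the arm can. A call is refused whole if a number of a shift passes 4.17 or a number of a turn 0.125, either way. A call with a gripper value outside its range is refused whole. The fingers move at their own pace and stop on an object; the grip force is fixed at half the most. Time passes only in rows, so rows that do not move let the fingers close, or fill a call up. It gives the time, the measured TCP pose, the force and the opening at its end, in the units of the state.
- manip.sense(): the state, without advancing time (a new reading comes with each control period).
- manip.snapshot(name): name is "scene" or "top" or "wrist"; returns the picture (400x640x3 uint8, blue, green, red); there is no depth.
- manip.calibration(name): a dict with "fovy" (degrees; the focal length in pixels is half the picture's height over the tangent of half this angle, whatever the lens; pixels are square), "cx", "cy" (the principal point, pixels), "eye" and "attitude" of the camera in the world. Camera axes: x right, y up, looking along -z (the intrinsics and any distortion apply to the point x, -y, -z); pixel columns grow to the right and rows downward; lengths in mm; the calibration is good to about 2 mm. The wrist camera is an equidistant fisheye: a pixel r from the principal point sees the ray r / f radians off the axis. A picture is of the moment at which its call begins: read the wrist's pose just before it. calibration takes no time and is no camera call; for the wrist camera it gives the pose at the moment of the call.
- manip.sign_off(): hands the job in, once; it reports no verdict.
The state is a dict: "time_s": time; "joint_positions": joint angles; "joint_vel": joint speeds; "joint_torque": joint torques, N m; "tcp_pos": TCP position; "tool_rot": TCP orientation; "wrist_force": force on the tool from outside, world axes, zero at the start; "torque": the same for the moment, N m; "grip_width": opening from 0.0 (shut) to 1.0 (fully open).
Only numpy, scipy, OpenCV 4.12 (cv2) and the standard library are available. Lean on these libraries where they do the work, as an engineer would, in place of code of your own. Each camera call takes 0.05 s, during which the arm holds its last target.

## Working session

There is one attempt and no reset: what is moved stays moved. The work goes in short steps, Python scripts to look and compute and a tool call to move; the robot and the scene stay as the last step left them, time stands still between calls to the robot, and variables do not carry over. Pictures are saved under pics/ and viewed, and the job is handed in when it is done.

Besides the shell and the picture viewer there is one more tool, called after "Call:" as a command line: name --pt "numbers of a row" for each row, then --argument value for the rest. step_arm: Moves the arm, as the interface text tells. Its arguments: {"type":"object","properties":{"steps":{"type":"array","items":{"type":"array","items":{"type":"number"}}}},"required":["steps"]}

```bash
ls; mkdir -p pics
python3 - <<'E'
from rig import manip
import cv2
print(manip.sense())
for n in ["scene","top","wrist"]:
    c=manip.calibration(n); print(n,c)
    cv2.imwrite(f"pics/{n}0.png",manip.snapshot(n))
E
```

```text
pics
{'time_s': 0.0, 'joint_positions': array([ 6.61141944e+01,  1.26756746e+01,  8.75268997e+01,  3.24666218e-04,
        7.99097618e+01, -7.22706132e+00]), 'joint_vel': array([ 0.00553413, -0.10714584, -0.14746207,  0.00033944, -0.07482608,
       -0.01518732]), 'joint_torque': array([-1.10567289e-03, -4.96876216e+01, -3.89405644e+01, -2.25635254e-04,
        1.07406930e-02,  1.70257817e-05]), 'tcp_pos': array([178.91673942, 598.13859795, 197.08414034]), 'tool_rot': array([-1.79888597e+02, -1.44490753e-02,  1.63341184e+02]), 'wrist_force': array([-1.55314938,  0.31703921,  0.39575364]), 'torque': array([-0.00654411,  0.02525121, -0.00948215]), 'grip_width': 0.9955739224796152}
scene {'fovy': 48.84236195896761, 'cx': 320.6121484794057, 'cy': 188.9231065339087, 'eye': array([1026.68813208, -814.52583705,  756.89281753]), 'attitude': array([53.33280362,  0.20250537, 33.71839586])}
top {'fovy': 42.046492944442456, 'cx': 321.1169176500383, 'cy': 202.42828920864306, 'eye': array([ 301.05898973,  -87.6542795 , 1269.43192289]), 'attitude': array([ 12.12379702,   0.12062828, -88.08840051])}
wrist {'fovy': 65.70646984690485, 'cx': 317.01015222798446, 'cy': 201.67485520383917, 'eye': array([116.33981974, 616.87817257, 373.45949689]), 'attitude': array([-1.52654166e+01,  7.29238620e-02,  7.34073603e+01])}
```

View pics/scene0.png

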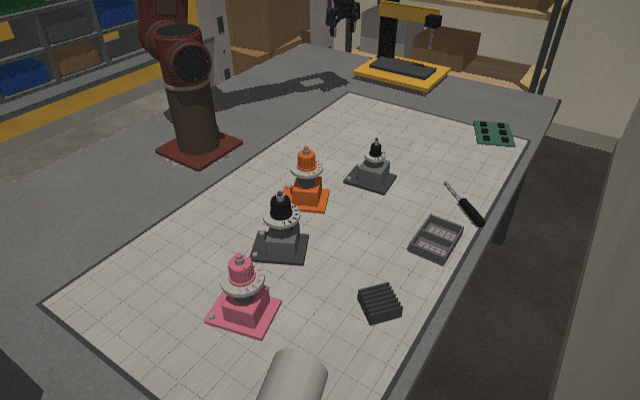

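View pics/top0.png

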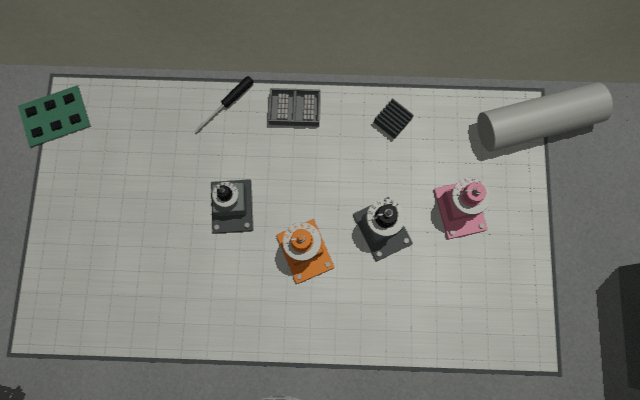

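View pics/wrist0.png

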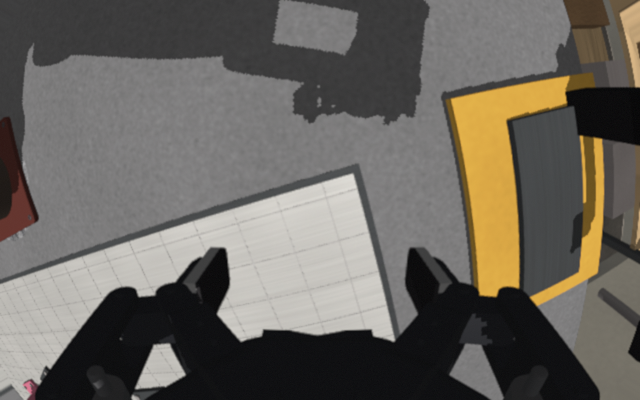

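The candidates in the top view are grey (385,215), grey (226,195), orange (302,240) and pink (472,193). The grey stand at (385,215) has the larger dial of the two grey ones, so it fits big_driver, and (226,195) is the smaller one. I'll confirm this with enlarged crops.

```bash
cat > h.py <<'E'
import numpy as np, cv2
from scipy.spatial.transform import Rotation as R
def rays(c,px,fish=False):
    px=np.atleast_2d(np.float64(px)); f=200/np.tan(np.radians(c['fovy']/2))
    x=(px[:,0]-c['cx'])/f; y=(px[:,1]-c['cy'])/f
    if fish:
        r=np.hypot(x,y); s=np.where(r>1e-9,np.sin(r)/np.maximum(r,1e-9),1); d=np.c_[x*s,-y*s,-np.cos(r)]
    else: d=np.c_[x,-y,-np.ones_like(x)]
    return R.from_euler('xyz',c['attitude'],degrees=True).apply(d)
def onz(c,px,z,fish=False):
    d=rays(c,px,fish); return c['eye']+d*((z-c['eye'][2])/d[:,2])[:,None]
def proj(c,P,fish=False):
    f=200/np.tan(np.radians(c['fovy']/2))
    q=R.from_euler('xyz',c['attitude'],degrees=True).inv().apply(np.atleast_2d(P)-c['eye'])
    x,y,z=q[:,0],-q[:,1],-q[:,2]
    if fish:
        t=np.arctan2(np.hypot(x,y),z); k=t/np.maximum(np.hypot(x,y),1e-9)
    else: k=1/z
    return np.c_[c['cx']+f*x*k,c['cy']+f*y*k]
E
python3 - <<'E'
import cv2,numpy as np
from h import *
from rig import manip
t=cv2.imread('pics/top0.png'); s=cv2.imread('pics/scene0.png')
a=cv2.resize(t[180:270,340:430],(540,540),interpolation=cv2.INTER_CUBIC)
b=cv2.resize(s[180:270,245:320],(450,540),interpolation=cv2.INTER_CUBIC)[:, :260*1]
cv2.imwrite('pics/c1.png',a); cv2.imwrite('pics/c2.png',cv2.resize(s[180:270,240:330],(540,540),interpolation=cv2.INTER_CUBIC))
c=manip.calibration('top'); cs=manip.calibration('scene')
print(onz(c,[385,216],115),onz(c,[226,195],90))
print(proj(cs,onz(c,[385,216],115)))
E
```

```text
[[ 522.27676718 -222.02647198  115.        ]] [[564.5798122  145.01123778  90.        ]]
[[281.81397643 212.46009749]]
```

View pics/c1.png

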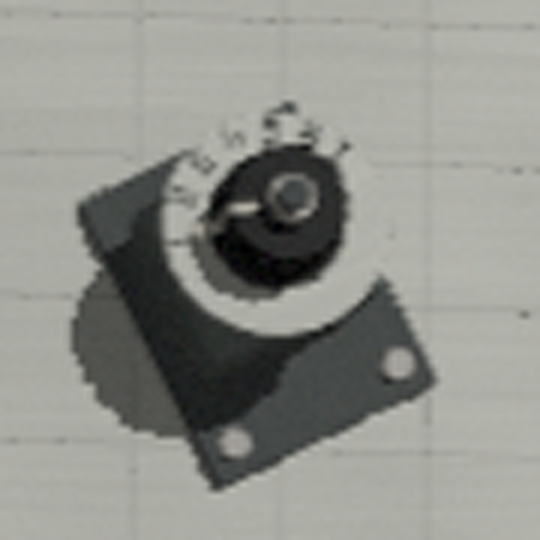

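View pics/c2.png

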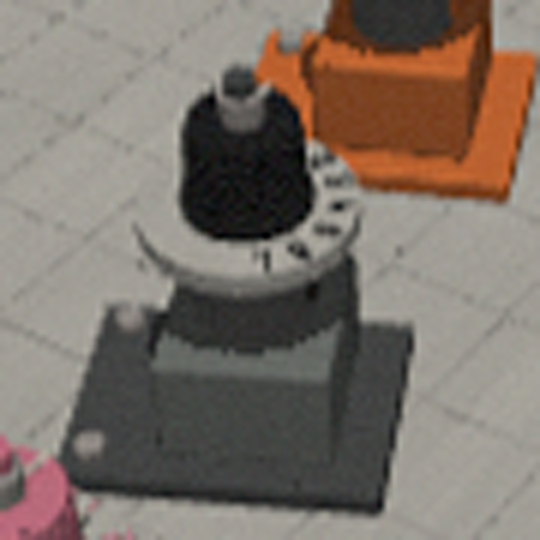

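The crops confirm it. The grey stand at top (385,215) has the large dial with numbers 1–7, running from crop (180,240) round to (345,148). Its pointer points left in the crop, near 1 or 2. Next I'll measure the axis and heading.

Run:
```python
import cv2,numpy as np
from h import *
from rig import manip
t=cv2.imread('pics/top0.png'); c=manip.calibration('top')
o=np.array([340,180])
P=lambda x,y:(np.array([x,y])/6+o-0.42)
# plate corners at z~10? bolts; dial edge points
edge=[(165,200),(165,270),(190,310),(225,330),(280,335),(335,315),(372,285),(390,240),(385,195)]
W=onz(c,[P(*e) for e in edge],113)[:,:2]
A=np.c_[2*W,np.ones(len(W))]; s=np.linalg.lstsq(A,(W**2).sum(1),rcond=None)[0]
print('dial centre',s[:2],'r',np.sqrt(s[2]+s[:2]@s[:2]))
n=onz(c,[P(292,195)],175)[0]; print('nose',n)
L,B,Rr=onz(c,[P(80,205),P(215,490),P(435,380)],8)[:,:2]
print(L,B,Rr,np.linalg.norm(L-B),np.linalg.norm(Rr-B)); d=L-B; h=np.degrees(np.arctan2(d[1],d[0])); e=B-Rr;print('head',h,np.degrees(np.arctan2(e[1],e[0]))-90)
u=d/np.linalg.norm(d); v=np.array([-u[1],u[0]]); print('origin from plate',B+75*u-50*v)
for k,(x,y) in enumerate([(180,240),(185,195),(200,162),(232,135),(270,128),(312,130),(345,148)]):
    w=onz(c,[P(x,y)],115)[0,:2]-s[:2]; print(k+1,np.degrees(np.arctan2(w[1],w[0]))-h)
w=onz(c,[P(232,210)],155)[0,:2]-n[:2]; print('ptr top',np.degrees(np.arctan2(w[1],w[0]))-h,np.linalg.norm(w))
w=onz(c,[P(208,228)],119)[0,:2]-s[:2]; print('ptr',np.degrees(np.arctan2(w[1],w[0]))-h,np.linalg.norm(w))
```

```text
dial centre [ 520.41290321 -222.19852212] r 43.43313556544328
nose [ 519.55116328 -221.92645797  175.        ]
[ 545.82841459 -155.32843463] [ 430.61115976 -212.14548191] [ 478.20763696 -300.94696678] 128.46475263822566 100.75280818426837
head 26.24927400849238 28.190747664068226
origin from plate [ 519.99090199 -223.81859975]
1 75.88445957166054
2 47.30948602979673
3 24.44475559090834
4 -1.0966016923109585
5 -24.079957235400627
6 -47.94469309022797
7 -68.33969416106859
ptr top 70.48314278631194 19.417068127718466
ptr 71.36879590123343 24.969809971641432
```

The axis is at about (520, -222.5), where the dial, nose and plate measurements agree. The stand heading is about 27° and the pointer is about 71° counter-clockwise of 4, so it's at number 1. The turn needed is 72° clockwise. I'll move over it now.

Call:
step_arm --pt "0 0 0 -2.25 -2.75 -0.4 8.5" --pt "0 0 0 -2.25 -2.75 -0.4 8.5" --pt "0 0 0 -2.25 -2.75 -0.4 8.5" --pt "0 0 0 -2.25 -2.75 -0.4 8.5" --pt "0 0 0 -2.25 -2.75 -0.4 8.5"

```text
time_s: 0.57
tcp_pos: [247.6, 433.1, 217.9]
tool_rot: [-180.0, -0.0, 163.4]
wrist_force: [1.3, 0.1, 0.1]
grip_width: 0.994
```

Call:
step_arm --pt "0 0 0 -2.25 -2.75 -0.4 8.5" --pt "0 0 0 -2.25 -2.75 -0.4 8.5" --pt "0 0 0 -2.25 -2.75 -0.4 8.5" --pt "0 0 0 -2.25 -2.75 -0.4 8.5" --pt "0 0 0 -2.25 -2.75 -0.4 8.5"

```text
time_s: 0.98
tcp_pos: [316.0, 269.2, 238.2]
tool_rot: [180.0, 0.0, 163.4]
wrist_force: [1.9, -0.4, -0.2]
grip_width: 0.999
```

Call:
step_arm --pt "0 0 0 -2.25 -2.75 -0.4 8.5" --pt "0 0 0 -2.25 -2.75 -0.4 8.5" --pt "0 0 0 -2.25 -2.75 -0.4 8.5" --pt "0 0 0 -2.25 -2.75 -0.4 8.5" --pt "0 0 0 -2.25 -2.75 -0.4 8.5"

```text
time_s: 1.4
tcp_pos: [384.4, 105.1, 258.4]
tool_rot: [180.0, 0.0, 163.3]
wrist_force: [1.2, -0.0, 0.2]
grip_width: 0.999
```

Call:
step_arm --pt "0 0 0 -2.25 -2.75 0 8.5" --pt "0 0 0 -2.25 -2.75 0 8.5" --pt "0 0 0 -2.25 -2.75 0 8.5" --pt "0 0 0 -2.25 -2.75 0 8.5" --pt "0 0 0 -2.25 -2.75 0 8.5"

```text
time_s: 1.82
tcp_pos: [452.8, -59.0, 258.1]
tool_rot: [180.0, 0.0, 163.3]
wrist_force: [1.0, 0.3, 1.3]
grip_width: 0.99
```

Now I'll look with the wrist camera before making the final approach.

Run:
```python
from h import *
from rig import manip
import json
c=manip.calibration('wrist'); im=manip.snapshot('wrist'); cv2.imwrite('pics/w1.png',im)
np.save('c1.npy',c,allow_pickle=True)
print(c, proj(c,[[520,-222.5,115],[520,-222.5,155]],True), manip.sense()['joint_positions'],manip.sense()['tcp_pos'])
```

```text
{'fovy': 65.70646984690485, 'cx': 317.01015222798446, 'cy': 201.67485520383917, 'eye': array([390.03620018, -40.60737585, 434.3382369 ]), 'attitude': array([-1.52849443e+01, -3.45122230e-02,  7.33831566e+01])} [[204.48809471 272.26169704]
 [193.29538381 288.79816905]] [-17.74096539 -12.83735495 106.53138847  -0.20874104  86.18684525
 -90.86567623] [454.52310631 -64.29114431 257.83659522]
```

View pics/w1.png

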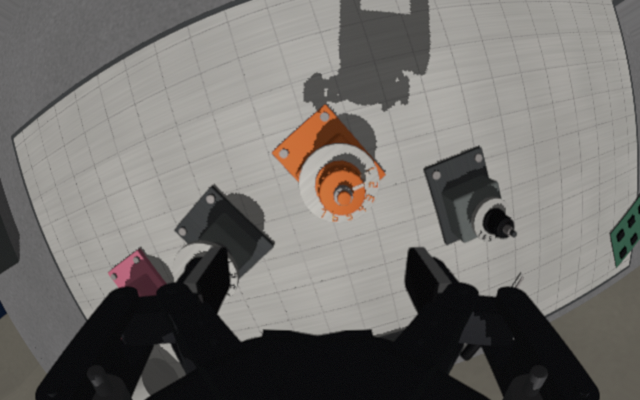

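The big driver's dial is at about (205,270), hidden by the left finger but where the projection puts it. I'll finish the approach from above.

Call:
step_arm --pt "0 0 0 -2.16 -2.66 0 8.5" --pt "0 0 0 -2.16 -2.66 0 8.5" --pt "0 0 0 -2.16 -2.66 0 8.5" --pt "0 0 0 -2.16 -2.66 0 8.5" --pt "0 0 0 -2.16 -2.66 0 8.5"

```text
time_s: 2.28
tcp_pos: [518.2, -216.9, 257.9]
tool_rot: [180.0, -0.0, 163.3]
wrist_force: [0.1, 0.2, -0.5]
grip_width: 1.001
```

Run:
```python
from h import *
from rig import manip
c=manip.calibration('wrist'); im=manip.snapshot('wrist'); cv2.imwrite('pics/w2.png',im)
np.save('c2.npy',c,allow_pickle=True)
print(proj(c,[[520,-222.5,115],[520,-222.5,155],[520,-222.5,175]],True), manip.sense()['tcp_pos'])
cv2.imwrite('pics/w2c.png',cv2.resize(im[200:360,220:420],(800,640))[:600])
```

```text
[[312.48486125 184.87097708]
 [311.90352995 193.93724954]
 [311.55119827 199.45665293]] [ 519.32914696 -222.31300893  256.95098685]
```

View pics/w2c.png

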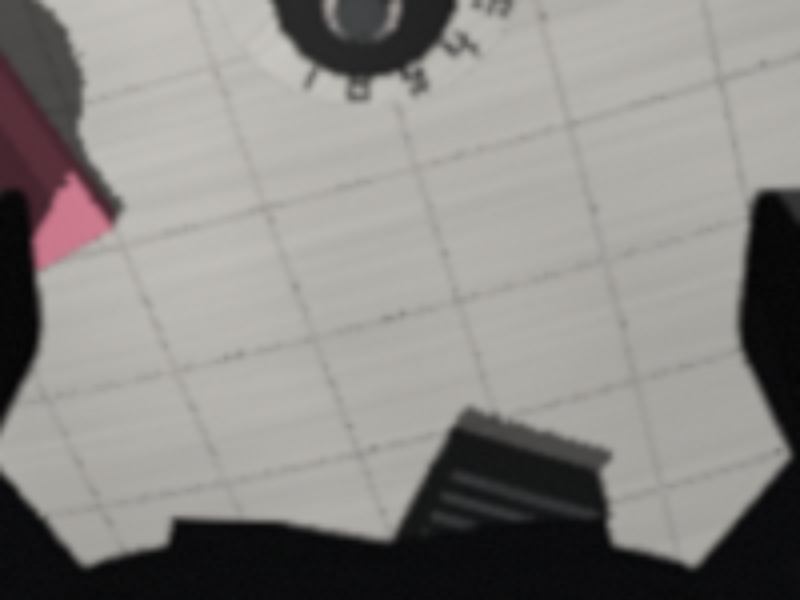

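Run:
```python
from h import *
im=cv2.imread('pics/w2.png')
cv2.imwrite('pics/w2d.png',cv2.resize(im[140:240,260:360],(600,600),interpolation=cv2.INTER_CUBIC))
```

```text
(no output)
```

View pics/w2d.png

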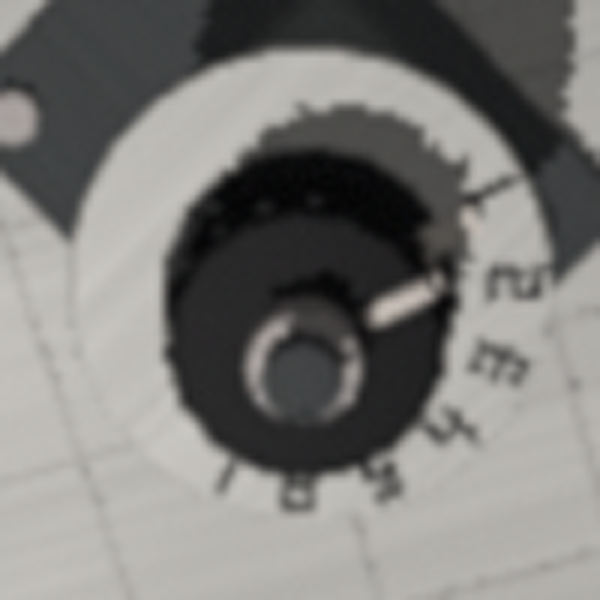

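The crop shows the steel nose at (302,375) and the dial around (315,280). The white line runs from (370,320) to (440,280), and its bar tip at (470,218) is just next to "1". Next I'll measure the axis and the pointer.

Run:
```python
from h import *
c=np.load('c2.npy',allow_pickle=True).item()
P=lambda p:np.array(p)/6+np.array([260,140])-0.42
o=lambda p,z:onz(c,[P(q) for q in p],z,True)[:,:2]
W=o([(75,230),(130,125),(210,70),(300,45),(390,60),(460,105),(525,170),(550,260)],115)
s=np.linalg.lstsq(np.c_[2*W,np.ones(len(W))],(W**2).sum(1),rcond=None)[0]
print('dial',s[:2],np.sqrt(s[2]+s[:2]@s[:2]))
n=o([(302,380)],175)[0]; print('nose',n)
W=o([(170,360),(200,420),(300,472),(400,430),(445,360)],155)
s2=np.linalg.lstsq(np.c_[2*W,np.ones(len(W))],(W**2).sum(1),rcond=None)[0]
print('collar',s2[:2],np.sqrt(s2[2]+s2[:2]@s2[:2]))
a=o([(370,322),(438,283)],155); d=a[1]-a[0]; print('line',np.degrees(np.arctan2(d[1],d[0])), np.linalg.norm(a-s2[:2],axis=1))
for nm,q in [('tip',(472,215)),('1',(490,195)),('4',(450,430)),('7',(228,475))]:
  w=o([q],116)[0]-s[:2]; print(nm,np.degrees(np.arctan2(w[1],w[0])),np.linalg.norm(w))
```

```text
dial [ 522.69024468 -224.73672802] 42.70414946016062
nose [ 522.56463178 -224.76386367]
collar [ 521.34370806 -224.1674694 ] 21.586197852325917
line 104.02003021910429 [10.17548908 22.07929741]
tip 98.99943488670074 31.411016649456624
1 101.99308254951396 35.78078921052356
4 27.8351064973201 35.7572178801221
7 -40.26108332001301 37.15039837134551
```

Call:
step_arm --pt "0 0 0 -0.15 -0.06 0 8.5" --pt "0 0 0 0 0 1.5 8.5" --pt "0 0 0 0 0 1.5 8.5" --pt "0 0 0 0 0 1.0 8.5" --pt "0 0 0 0 0 0 8.5"

```text
time_s: 2.75
tcp_pos: [517.6, -214.6, 215.3]
tool_rot: [179.9, -0.3, 163.4]
wrist_force: [-0.5, -0.1, -0.7]
grip_width: 0.994
```

Run:
```python
from h import *
from rig import manip
manip.snapshot('wrist')
s=manip.sense();c=manip.calibration('wrist'); im=manip.snapshot('wrist'); cv2.imwrite('pics/w3.png',im)
np.save('c3.npy',c,allow_pickle=True)
print(s['tcp_pos'],s['tool_rot'],s['joint_positions'],proj(c,[[521,-223.5,115],[521,-223.5,155],[521,-223.5,175]],True))
cv2.imwrite('pics/w3d.png',cv2.resize(im[130:250,250:370],(600,600),interpolation=cv2.INTER_CUBIC))
```

```text
[ 518.21724696 -215.09553061  216.85747608] [ 1.79948676e+02 -1.69999536e-01  1.63387610e+02] [-3.06003624e+01  3.35695920e+00  9.57187651e+01  8.81637231e-03
  8.11016402e+01 -1.03989273e+02] [[309.24481799 196.20365178]
 [308.10699427 208.35441397]
 [307.39938302 215.95750692]]
```

View pics/w3d.png

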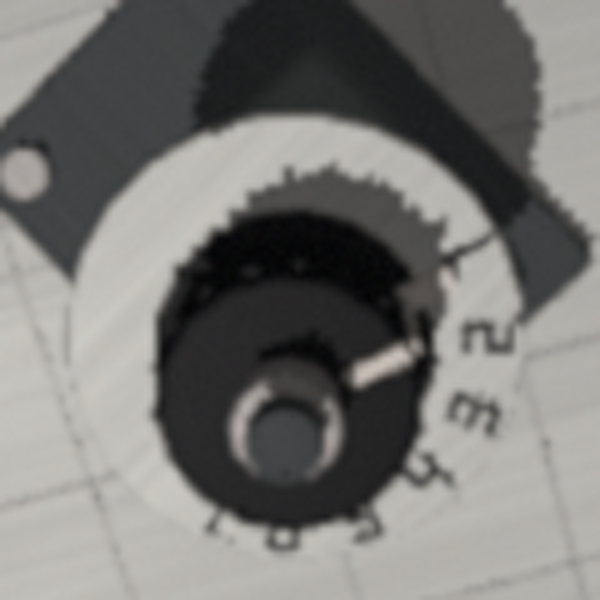

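```bash
cat > m.py <<'E'
from h import *
import sys
def fit(W):
    s=np.linalg.lstsq(np.c_[2*W,np.ones(len(W))],(W**2).sum(1),rcond=None)[0]; return s[:2],np.sqrt(s[2]+s[:2]@s[:2])
E
python3 - <<'E'
from m import *
from rig import manip
c=np.load('c3.npy',allow_pickle=True).item()
P=lambda p:np.array(p)/5+np.array([250,130])-0.4
o=lambda p,z:onz(c,[P(q) for q in p],z,True)[:,:2]
print('dial',fit(o([(68,340),(100,230),(165,160),(230,125),(300,113),(390,130),(460,175),(505,235),(522,310)],115)))
print('collar',fit(o([(155,400),(180,460),(230,505),(280,525),(350,510),(400,465),(425,400)],155)))
print('nose',o([(284,442)],175))
print('tip',(lambda w:np.degrees(np.arctan2(w[1],w[0])))(o([(446,282)],116)[0]-[521.5,-224]))
print(manip.sense()['tcp_pos'],manip.sense()['joint_vel'].round(2))
E
```

```text
dial (array([ 522.9052431 , -223.93671921]), np.float64(42.692097950982934))
collar (array([ 521.38451833, -223.96715659]), np.float64(21.53225181641955))
nose [[ 522.31072964 -224.67823522]]
tip 94.38324813699754
[ 518.92209899 -215.65015885  218.17114738] [-0.38 -0.56 -1.59  0.07  0.   -0.17]
```

The two views agree on the axis, at about (521.7, -223.8). The arm settled about 8 mm short in y, so I'll correct that and descend partway.

Call:
step_arm --pt "0 0 0 -0.25 -0.35 0 8.5" --pt "0 0 0 -0.24 -0.34 0 8.5" --pt "0 0 0 0 0 1.5 8.5" --pt "0 0 0 0 0 1.5 8.5" --pt "0 0 0 0 0 0 8.5"

```text
time_s: 3.27
tcp_pos: [520.8, -224.3, 185.9]
tool_rot: [180.0, -0.2, 163.3]
wrist_force: [-1.7, 1.0, -0.7]
grip_width: 0.997
```

Call:
step_arm --pt "0 0 0 0 0 0 8.5" --pt "0 0 0 0 0 0 8.5" --pt "0 0 0 0 0 0 8.5" --pt "0 0 0 0 0 0 8.5" --pt "0 0 0 0 0 0 8.5"

```text
time_s: 3.68
tcp_pos: [522.4, -224.8, 189.1]
tool_rot: [-180.0, 0.1, 163.3]
wrist_force: [-0.6, -0.3, -0.3]
grip_width: 0.994
```

Call:
step_arm --pt "0 0 0 0.1 0.07 1.2 8.5" --pt "0 0 0 0 0 1.3 8.5" --pt "0 0 0 0 0 1.2 8.5" --pt "0 0 0 0 0 1.2 8.5" --pt "0 0 0 0 0 1.2 8.5"

```text
time_s: 4.1
tcp_pos: [520.5, -223.2, 125.0]
tool_rot: [180.0, -0.1, 163.3]
wrist_force: [-0.1, 0.6, 0.5]
grip_width: 0.995
```

Call:
step_arm --pt "0 0 0 0 0 0 8.5" --pt "0 0 0 0 0 0 8.5" --pt "0 0 0 0 0 0 8.5" --pt "0 0 0 0 0 0 7.5" --pt "0 0 0 0 0 0 6.5"

```text
time_s: 4.52
tcp_pos: [521.8, -224.0, 128.2]
tool_rot: [-180.0, 0.1, 163.3]
wrist_force: [0.0, -0.3, -0.7]
grip_width: 0.768
```

Run:
```python
from h import *
from rig import manip
print(manip.sense())
cv2.imwrite('pics/w4.png',manip.snapshot('wrist'))
s=manip.snapshot('scene');cv2.imwrite('pics/s4.png',cv2.resize(s[100:280,190:370],(600,600),interpolation=cv2.INTER_CUBIC))
```

```text
{'time_s': 4.5167, 'joint_positions': array([-3.11873929e+01,  8.22425997e+00,  1.00253423e+02,  1.67108846e-04,
        7.14245171e+01, -1.04529688e+02]), 'joint_vel': array([-0.01525351, -0.01340051,  0.18172595, -0.04181156, -0.03280478,
       -0.04233835]), 'joint_torque': array([-5.29569341e-03, -4.37648034e+01, -3.68247199e+01, -6.59290217e-04,
        2.99062785e-04, -3.46536547e-05]), 'tcp_pos': array([ 521.79120002, -223.97146048,  128.18347024]), 'tool_rot': array([-1.79975617e+02,  9.47122132e-02,  1.63342262e+02]), 'wrist_force': array([ 0.03047951, -0.27953439, -0.72250292]), 'torque': array([-0.02592914, -0.06711616, -0.03419391]), 'grip_width': 0.7680142859545072}
```

View pics/w4.png

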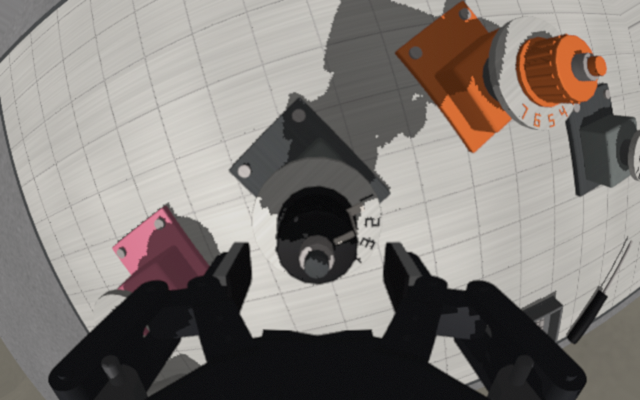

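View pics/s4.png

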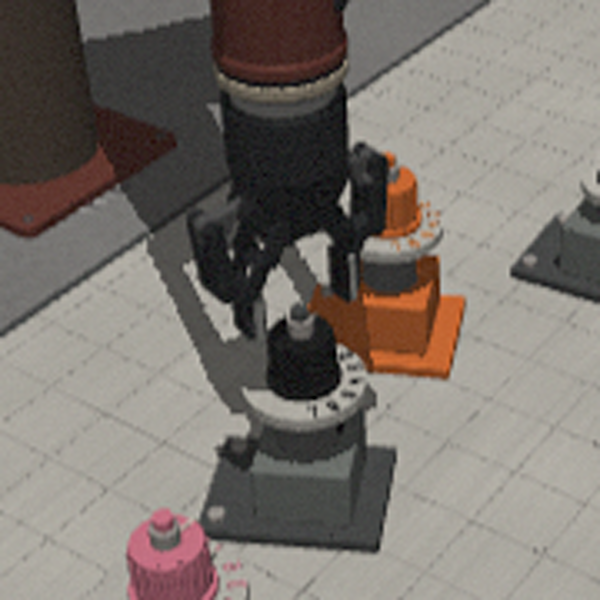

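Run:
```python
from h import *
from rig import manip
c=manip.calibration('scene'); w=manip.calibration('wrist')
T=np.array([521.8,-224,0])
x=np.array([-.958,.2866,0]); y=np.array([.2866,.958,0])
for nm,P in [('axis128',T+[0,0,128]),('nose175',T+[0,0,175]),('f-',T-y*33+[0,0,138]),('f+',T+y*33+[0,0,138])]:
    print(nm,(proj(c,P)-[190,100])*3.333,proj(w,P,True))
```

```text
axis128 [[302.59308072 361.35643314]] [[317.25285677 229.4526763 ]]
nose175 [[298.48604173 305.97844211]] [[317.34165831 264.68712721]]
f- [[261.02814189 369.85857137]] [[260.58612049 235.09117362]]
f+ [[341.08665111 330.48608026]] [[373.92296922 235.19434425]]
```

```bash
python3 - <<'E'
from h import *
im=cv2.imread('pics/w4.png'); cv2.imwrite('pics/w4d.png',cv2.resize(im[170:320,200:440],(800,500),interpolation=cv2.INTER_CUBIC))
E
python3 - <<'E'
from h import *
from rig import manip
cv2.imwrite('pics/s4d.png',cv2.resize(manip.snapshot('scene')[140:240,240:340],(600,600),interpolation=cv2.INTER_CUBIC))
E
```

```text
(no output)
```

View pics/w4d.png

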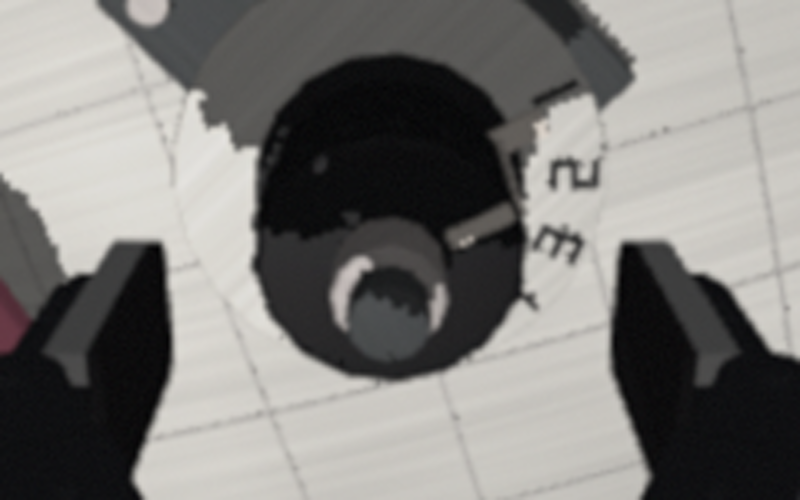

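View pics/s4d.png

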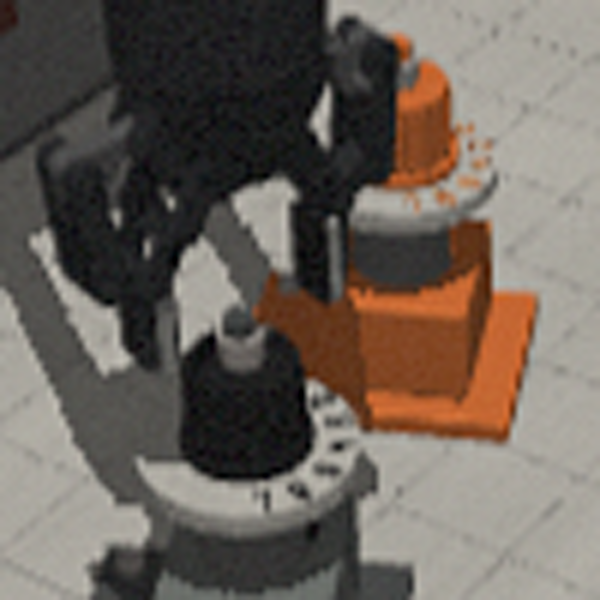

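Run:
```python
from h import *
from rig import manip
c=manip.calibration('scene'); w=manip.calibration('wrist'); print(w['eye'])
T=np.array([521.8,-224,0]); x=np.array([-.958,.2866,0]); y=np.array([.2866,.958,0])
for xo in (11,-11):
  for z in (128,138,148,158,168):
    P=[T-y*33+xo*x+[0,0,z],T+y*33+xo*x+[0,0,z]]
    print(xo,z,((proj(c,P)-[240,140])*6).round(),((proj(w,P,True)-[200,170])*3.333).round().tolist())
def tri(pw,ps):
    d1=rays(w,[pw],True)[0];d2=rays(c,[ps])[0]
    A=np.c_[d1,-d2];k=np.linalg.lstsq(A,c['eye']-w['eye'],rcond=None)[0]
    a=w['eye']+k[0]*d1;b=c['eye']+k[1]*d2; m=(a+b)/2-[521.8,-224,0]; print(m@x,m@y,m[2],np.linalg.norm(a-b))
tri([200+165/3.333,170+242/3.333],[240+160/6,140+368/6])
tri([200+622/3.333,170+242/3.333],[240+320/6,140+300/6])
```

```text
[ 458.60954676 -205.33250273  303.99880329]
11 128 [[155. 432.]
 [298. 362.]] [[208.0, 141.0], [574.0, 141.0]]
11 138 [[153. 411.]
 [297. 341.]] [[198.0, 158.0], [583.0, 158.0]]
11 148 [[151. 390.]
 [296. 321.]] [[187.0, 177.0], [594.0, 178.0]]
11 158 [[149. 369.]
 [294. 300.]] [[175.0, 199.0], [606.0, 199.0]]
11 168 [[147. 347.]
 [293. 278.]] [[162.0, 223.0], [620.0, 223.0]]
-11 128 [[189. 461.]
 [332. 389.]] [[214.0, 253.0], [567.0, 253.0]]
-11 138 [[187. 441.]
 [331. 369.]] [[206.0, 275.0], [576.0, 275.0]]
-11 148 [[185. 419.]
 [330. 348.]] [[196.0, 299.0], [585.0, 300.0]]
-11 158 [[183. 398.]
 [329. 327.]] [[185.0, 327.0], [596.0, 327.0]]
-11 168 [[181. 376.]
 [328. 305.]] [[174.0, 357.0], [608.0, 357.0]]
4.921910236186621 -33.20536458538679 162.03467030914777 2.282081667052119
3.422551579845713 37.52064889427268 158.90849942605433 3.5222678494120694
```

The fingertips triangulate to about z 160, higher than the TCP reading implies. I'll close to just above the collar's width, without touching it, and look again.

Call:
step_arm --pt "0 0 0 0 0 0 5.4" --pt "0 0 0 0 0 0 5.0" --pt "0 0 0 0 0 0 5.0" --pt "0 0 0 0 0 0 5.0" --pt "0 0 0 0 0 0 5.0"

```text
time_s: 5.08
tcp_pos: [521.1, -223.6, 127.2]
tool_rot: [-180.0, -0.0, 163.3]
wrist_force: [-0.1, 0.6, 0.7]
grip_width: 0.584
```

Run:
```python
from h import *
from rig import manip
s=manip.sense(); print(s['tcp_pos'],s['wrist_force'],s['grip_width'])
w=manip.snapshot('wrist');s=manip.snapshot('scene')
a=cv2.resize(w[190:310,230:400],(566,400),interpolation=cv2.INTER_CUBIC)
cv2.imwrite('pics/w5.png',a);cv2.imwrite('pics/s5.png',cv2.resize(s[140:240,240:340],(600,600),interpolation=cv2.INTER_CUBIC))
```

```text
[ 521.14753046 -223.62427203  127.1936976 ] [-0.12093303  0.58891376  0.67832691] 0.5840346660117784
```

View pics/w5.png

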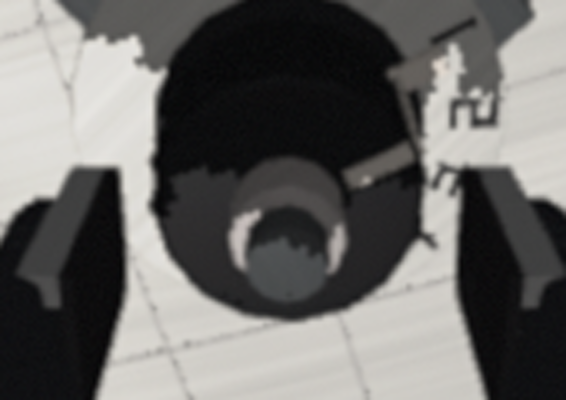

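View pics/s5.png

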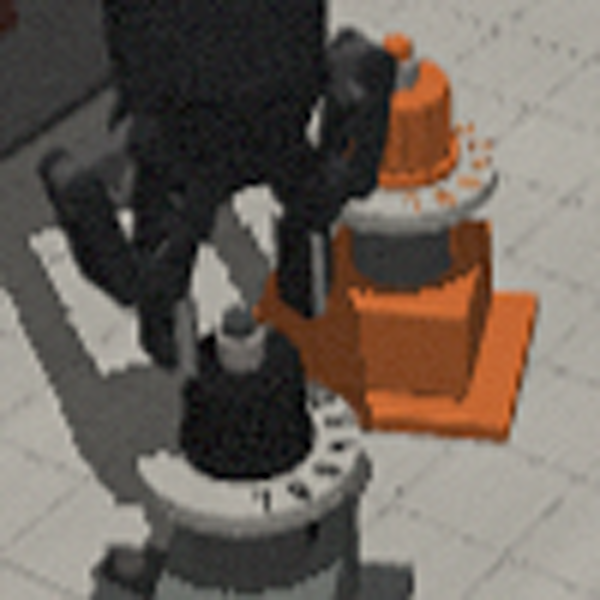

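Run:
```python
from h import *
from rig import manip
print(manip.pinch_z,[a for a in dir(manip) if a[0]!='_'])
c=manip.calibration('scene'); w=manip.calibration('wrist'); s=manip.sense(); print(s['tcp_pos'],s['grip_width'],w['eye'])
T=np.r_[s['tcp_pos'][:2],0]; x=np.array([-.958,.2866,0]); y=np.array([.2866,.958,0])
for xo in (11,-11):
  for z in (130,140,150,160,170):
    P=[T-y*25+xo*x+[0,0,z],T+y*25+xo*x+[0,0,z]]
    print(xo,z,((proj(c,P)-[240,140])*6).round().tolist(),((proj(w,P,True)-[230,190])*3.333).round().tolist())
```

```text
18.700000000000003 ['IKError', 'calibration', 'pinch_z', 'sense', 'sign_off', 'snapshot']
[ 521.14238431 -223.63272635  127.17240796] 0.5840631550993006 [ 458.42029383 -205.22290833  303.42779394]
11 130 [[172.0, 418.0], [280.0, 365.0]] [[150.0, 77.0], [432.0, 77.0]]
11 140 [[170.0, 397.0], [279.0, 344.0]] [[142.0, 95.0], [440.0, 95.0]]
11 150 [[168.0, 376.0], [278.0, 324.0]] [[134.0, 115.0], [449.0, 115.0]]
11 160 [[166.0, 355.0], [276.0, 302.0]] [[124.0, 137.0], [458.0, 137.0]]
11 170 [[164.0, 333.0], [275.0, 281.0]] [[114.0, 162.0], [469.0, 162.0]]
-11 130 [[206.0, 447.0], [314.0, 393.0]] [[155.0, 191.0], [427.0, 191.0]]
-11 140 [[204.0, 426.0], [313.0, 372.0]] [[148.0, 214.0], [434.0, 214.0]]
-11 150 [[202.0, 405.0], [312.0, 351.0]] [[141.0, 239.0], [442.0, 239.0]]
-11 160 [[200.0, 384.0], [311.0, 330.0]] [[132.0, 267.0], [450.0, 267.0]]
-11 170 [[198.0, 362.0], [310.0, 308.0]] [[123.0, 298.0], [459.0, 298.0]]
```

Both views put the finger tips at about z 165 (pads beside the steel nose), roughly 35 mm higher than the TCP reading suggests. The palm also looks correspondingly higher. I'll go with the images: open slightly, then go down in small steps while watching the force.

Call:
step_arm --pt "0 0 0 0 0 0 6.2" --pt "0 0 0 0 0 0 6.2" --pt "0 0 0 0 0 0.6 6.2" --pt "0 0 0 0 0 0.6 6.2" --pt "0 0 0 0 0 0.3 6.2"

```text
time_s: 5.6
tcp_pos: [520.5, -223.3, 110.8]
tool_rot: [180.0, -0.1, 163.3]
wrist_force: [-0.2, 0.1, -0.8]
grip_width: 0.724
```

Call:
step_arm --pt "0 0 0 0 0 0 6.2" --pt "0 0 0 0 0 0 6.2" --pt "0 0 0 0 0 0 6.2" --pt "0 0 0 0 0 0 6.2" --pt "0 0 0 0 0 0 6.2"

```text
time_s: 6.02
tcp_pos: [521.4, -223.7, 112.5]
tool_rot: [-180.0, 0.0, 163.3]
wrist_force: [0.7, 0.3, 0.5]
grip_width: 0.724
```

Run:
```python
from h import *
from rig import manip
s=manip.sense(); print(s['tcp_pos'],s['wrist_force'],s['grip_width'])
w=manip.snapshot('wrist');s=manip.snapshot('scene')
a=cv2.resize(w[190:310,230:400],(566,400),interpolation=cv2.INTER_CUBIC)
cv2.imwrite('pics/w6.png',a);cv2.imwrite('pics/s6.png',cv2.resize(s[140:240,240:340],(600,600),interpolation=cv2.INTER_CUBIC))
```

```text
[ 521.36629949 -223.74481255  112.52377804] [0.72049153 0.28000137 0.47029964] 0.7239213853469084
```

View pics/s6.png

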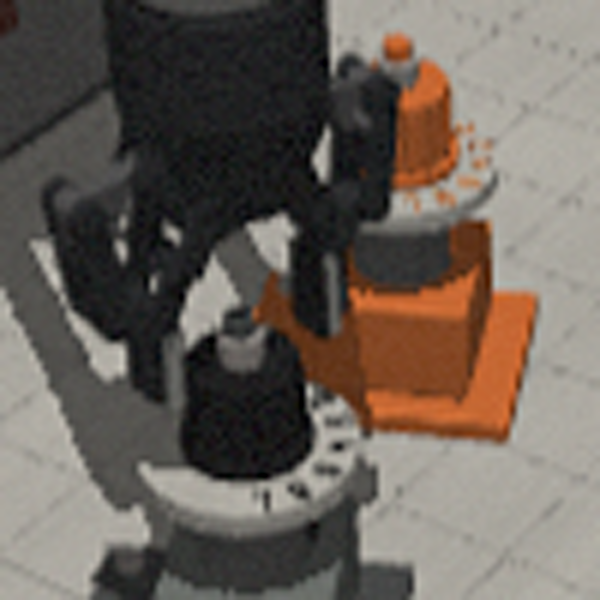

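View pics/w6.png

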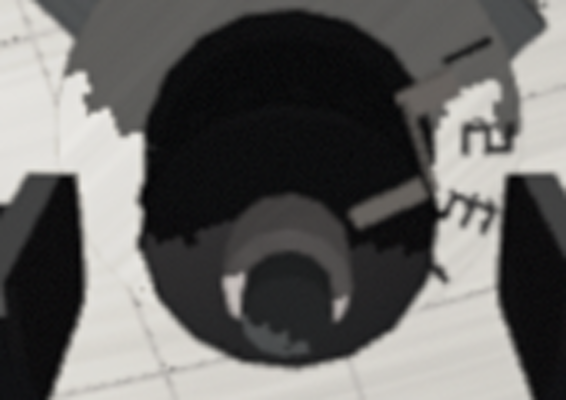

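There's no contact, and the tips are now at about z 152. The pads still barely overlap the collar, so I'll keep going down.

Call:
step_arm --pt "0 0 0 0 0 0.4 6.2" --pt "0 0 0 0 0 0.4 6.2" --pt "0 0 0 0 0 0.4 6.2" --pt "0 0 0 0 0 0 6.2" --pt "0 0 0 0 0 0 6.2"

```text
time_s: 6.53
tcp_pos: [520.7, -223.4, 99.5]
tool_rot: [180.0, -0.1, 163.3]
wrist_force: [-0.3, 0.0, 0.8]
grip_width: 0.726
```

Call:
step_arm --pt "0 0 0 0 0 0 6.2" --pt "0 0 0 0 0 0 6.2" --pt "0 0 0 0 0 0 5.2" --pt "0 0 0 0 0 0 5.0" --pt "0 0 0 0 0 0 5.0"

```text
time_s: 6.95
tcp_pos: [521.2, -223.7, 100.3]
tool_rot: [-180.0, 0.0, 163.3]
wrist_force: [-0.8, -0.3, -0.0]
grip_width: 0.583
```

Run:
```python
from h import *
from rig import manip
s=manip.sense(); print(s['tcp_pos'],s['wrist_force'],s['grip_width'])
w=manip.snapshot('wrist');s=manip.snapshot('scene')
a=cv2.resize(w[190:310,230:400],(566,400),interpolation=cv2.INTER_CUBIC)
cv2.imwrite('pics/w7.png',a);cv2.imwrite('pics/s7.png',cv2.resize(s[140:240,240:340],(600,600),interpolation=cv2.INTER_CUBIC))
```

```text
[ 521.24985401 -223.68896783  100.34003399] [-0.77498599 -0.28642745 -0.01684824] 0.5828185428041076
```

View pics/s7.png

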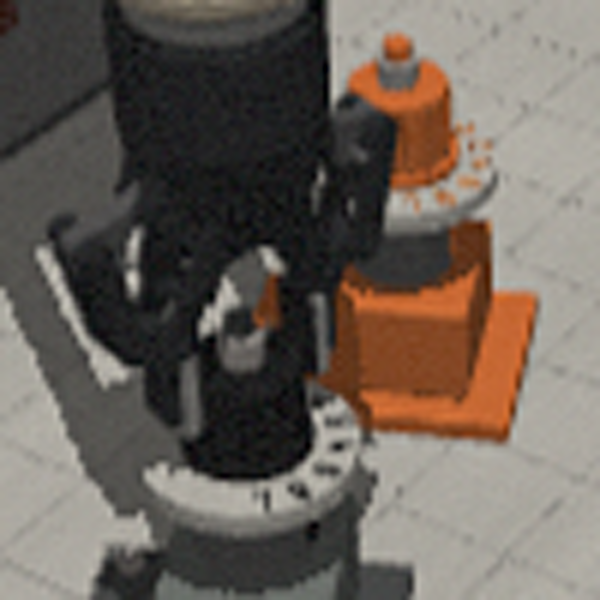

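View pics/w7.png

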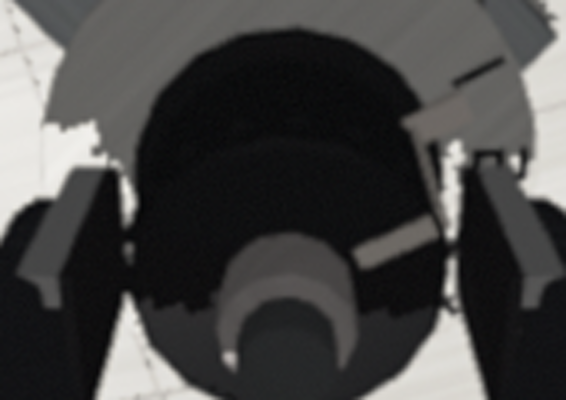

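The TCP reading is 100 with no contact, although the dial top is at 115, so the images were right. The pads now straddle the collar with tips at about z 137. I'll go 5 mm lower and then close.

Call:
step_arm --pt "0 0 0 0 0 0.25 5.0" --pt "0 0 0 0 0 0.25 5.0" --pt "0 0 0 0 0 0 5.0" --pt "0 0 0 0 0 0 5.0" --pt "0 0 0 0 0 0 5.0"

```text
time_s: 7.47
tcp_pos: [521.1, -223.6, 95.0]
tool_rot: [180.0, -0.0, 163.3]
wrist_force: [-0.0, -0.5, 0.7]
grip_width: 0.589
```

Call:
step_arm --pt "0 0 0 0 0 0 4.4" --pt "0 0 0 0 0 0 4.0" --pt "0 0 0 0 0 0 3.5" --pt "0 0 0 0 0 0 3.0" --pt "0 0 0 0 0 0 3.0"

```text
time_s: 7.88
tcp_pos: [521.1, -224.1, 95.7]
tool_rot: [-180.0, 0.0, 163.3]
wrist_force: [-4.3, -1.9, 4.5]
grip_width: 0.498
```

Run:
```python
from h import *
from rig import manip
s=manip.sense(); print(s['tcp_pos'],s['wrist_force'],s['torque'],s['grip_width'])
w=manip.snapshot('wrist')
a=cv2.resize(w[190:310,230:400],(566,400),interpolation=cv2.INTER_CUBIC)
cv2.imwrite('pics/w8.png',a)
```

```text
[ 521.10690703 -224.13726378   95.68412077] [-4.25228508 -1.91122334  4.53873353] [-0.38504212  0.68051054  0.00693083] 0.49757761238298
```

View pics/w8.png

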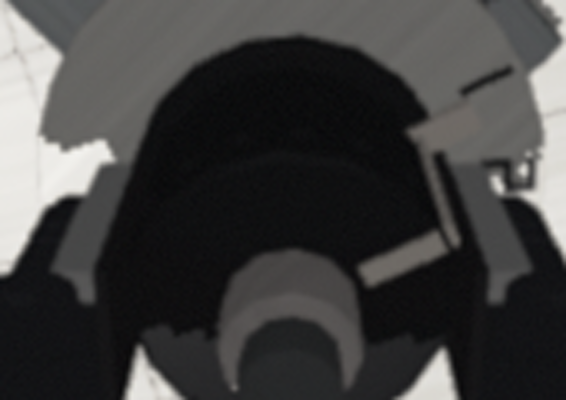

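The collar is gripped: width 0.498, or about 42 mm, with low forces. Clockwise from above is +z in the tool frame. I'll turn 1.2 rad first and then trim.

Call:
step_arm --pt "0 0 0.08 0 0 0 3.0" --pt "0 0 0.08 0 0 0 3.0" --pt "0 0 0.08 0 0 0 3.0" --pt "0 0 0.08 0 0 0 3.0" --pt "0 0 0.08 0 0 0 3.0"

```text
time_s: 8.35
tcp_pos: [521.3, -223.8, 95.7]
tool_rot: [-180.0, 0.0, 140.2]
wrist_force: [-3.4, -0.8, 5.7]
grip_width: 0.494
```

Run:
```python
from h import *
from rig import manip
s=manip.sense(); print(s['tcp_pos'],s['tool_rot'],s['wrist_force'],s['torque'],s['grip_width'])
w=manip.snapshot('wrist')
a=cv2.resize(w[170:310,230:400],(567,467),interpolation=cv2.INTER_CUBIC)
cv2.imwrite('pics/w9.png',a)
```

```text
[ 521.27882873 -223.83636609   95.70221586] [-1.79991529e+02  2.96379378e-02  1.40193287e+02] [-3.41888052 -0.82108297  5.71679471] [-0.19068719  0.53976997 -0.03056573] 0.4938529863099148
```

View pics/w9.png

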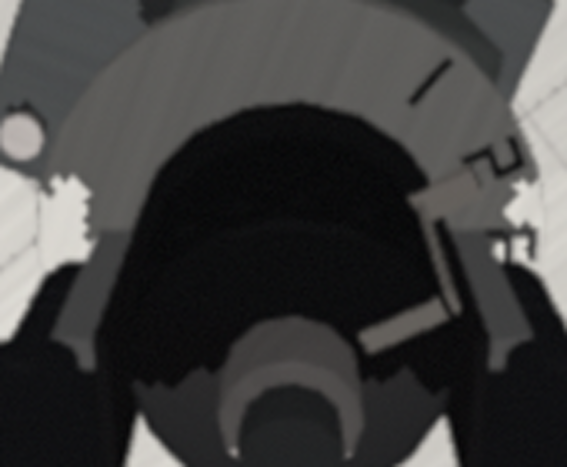

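The collar is turning with the gripper without slipping, and the pointer now touches "2" at (480,175). I'll carry on.

Call:
step_arm --pt "0 0 0.08 0 0 0 3.0" --pt "0 0 0.08 0 0 0 3.0" --pt "0 0 0.08 0 0 0 3.0" --pt "0 0 0.08 0 0 0 3.0" --pt "0 0 0.08 0 0 0 3.0"

```text
time_s: 8.82
tcp_pos: [521.5, -223.7, 95.7]
tool_rot: [180.0, 0.0, 117.3]
wrist_force: [-2.6, 0.1, 4.2]
grip_width: 0.495
```

Call:
step_arm --pt "0 0 0.09 0 0 0 3.0" --pt "0 0 0.09 0 0 0 3.0" --pt "0 0 0.09 0 0 0 3.0" --pt "0 0 0.09 0 0 0 3.0" --pt "0 0 0.09 0 0 0 3.0"

```text
time_s: 9.23
tcp_pos: [521.8, -223.6, 95.7]
tool_rot: [179.9, 0.0, 91.5]
wrist_force: [-1.2, -0.0, 4.8]
grip_width: 0.497
```

Run:
```python
from h import *
from rig import manip
s=manip.sense(); print(s['tcp_pos'],s['tool_rot'],s['wrist_force'],s['torque'],s['grip_width'])
w=manip.snapshot('wrist')
a=cv2.resize(w[170:310,230:400],(567,467),interpolation=cv2.INTER_CUBIC)
cv2.imwrite('pics/w10.png',a)
```

```text
[ 521.83521341 -223.57229485   95.70940193] [1.79919098e+02 1.12424711e-02 9.14687811e+01] [-1.19830073 -0.00863884  4.76800335] [-0.15344666  0.13676087  0.09350798] 0.4968305524691025
```

View pics/w10.png

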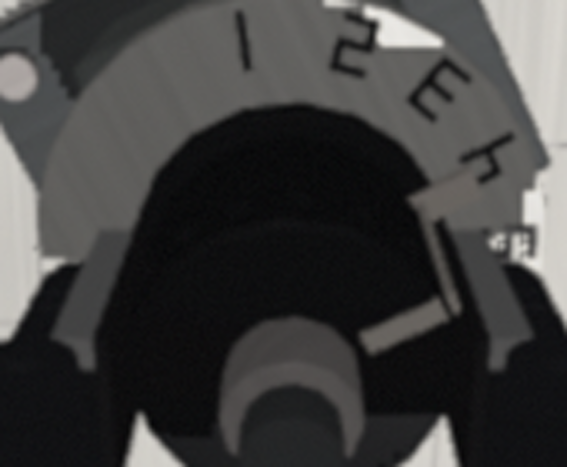

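I've turned it 72° and the pointer is at "4", at (480,170). Now I'll release and rise straight up.

Call:
step_arm --pt "0 0 0 0 0 0 5.0" --pt "0 0 0 0 0 0 6.0" --pt "0 0 0 0 0 0 6.5" --pt "0 0 0 0 0 0 6.5" --pt "0 0 0 0 0 0 6.5"

```text
time_s: 9.7
tcp_pos: [521.1, -223.5, 94.9]
tool_rot: [-180.0, -0.0, 91.8]
wrist_force: [-0.1, 0.4, -0.3]
grip_width: 0.76
```

Call:
step_arm --pt "0 0 0 0 0 -1.0 6.5" --pt "0 0 0 0 0 -1.5 6.5" --pt "0 0 0 0 0 -2.5 6.5" --pt "0 0 0 0 0 -2.5 6.5" --pt "0 0 0 0 0 -2.5 6.5"

```text
time_s: 10.12
tcp_pos: [521.0, -223.5, 196.9]
tool_rot: [180.0, -0.0, 91.7]
wrist_force: [0.0, -0.6, -0.1]
grip_width: 0.76
```

Call:
step_arm --pt "0 0 0 0 0 -2.0 8.0" --pt "0 0 0 0 0 -2.0 8.0" --pt "0 0 0 0 0 0 8.0" --pt "0 0 0 0 0 0 8.0" --pt "0 0 0 0 0 0 8.0"

```text
time_s: 10.53
tcp_pos: [520.8, -223.4, 234.6]
tool_rot: [-180.0, -0.0, 91.7]
wrist_force: [0.3, -0.5, 0.2]
grip_width: 0.935
```

Run:
```python
from h import *
from rig import manip
c=manip.calibration('wrist');w=manip.snapshot('wrist');np.save('c11.npy',c,allow_pickle=True)
s=manip.sense(); print(s['tcp_pos'],s['wrist_force'],s['grip_width'])
p=proj(c,[521.5,-223.8,130],True)[0].astype(int);print(p)
cv2.imwrite('pics/w11.png',cv2.resize(w[130:250,250:370],(600,600),interpolation=cv2.INTER_CUBIC))
t=manip.snapshot('top'); cv2.imwrite('pics/t11.png',cv2.resize(t[170:270,190:440],(800,320),interpolation=cv2.INTER_CUBIC))
t0=cv2.imread('pics/top0.png'); a=np.hstack([cv2.resize(q[175:235,200:260],(400,400),interpolation=cv2.INTER_CUBIC) for q in (t0,t)]);cv2.imwrite('pics/small.png',a)
```

```text
[ 520.49027213 -223.21163007  233.92779134] [ 0.05030432 -0.09016314 -0.33315318] 0.9369023146888095
[316 191]
```

View pics/w11.png

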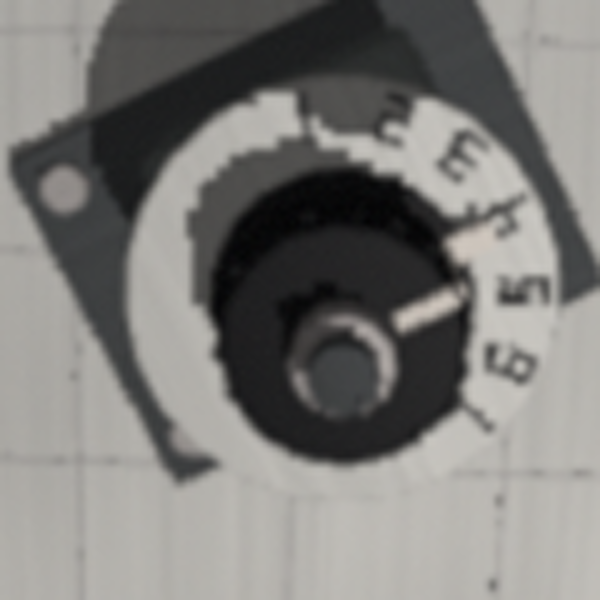

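View pics/small.png

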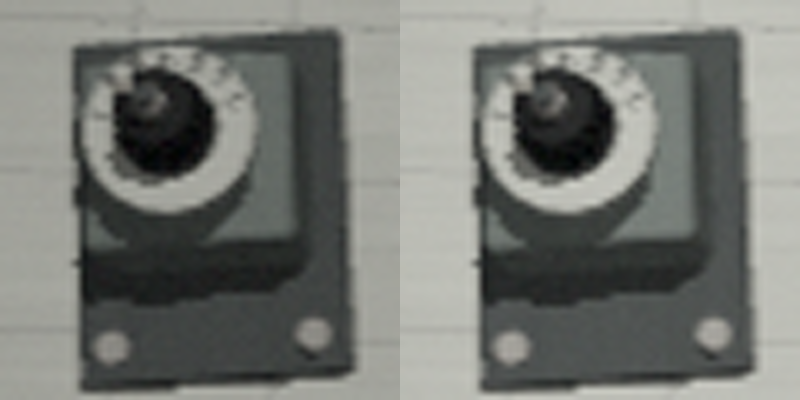

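The pointer tip at (490,240) sits at the "4" at (510,212), and the smaller driver looks unchanged before and after. One last check of the pointer angle before I hand in.

Run:
```python
from m import *
from rig import manip
c=np.load('c11.npy',allow_pickle=True).item()
o=lambda p,z:onz(c,[np.array(q)/5+np.array([250,130])-.4 for q in p],z,True)[:,:2]
ctr,r=fit(o([(127,290),(150,200),(200,130),(250,97),(420,95),(500,155),(550,230),(563,300)],115)); print(ctr,r)
for n,q in [('tip',(490,241)),('bar',(450,250)),('4',(508,212)),('3',(460,155)),('5',(525,292))]:
    w=o([q],116)[0]-ctr; print(n,np.degrees(np.arctan2(w[1],w[0])),np.linalg.norm(w))
manip.sign_off()
print(manip.sense()['time_s'])
```

```text
[ 523.10769387 -225.62127471] 42.801660287100205
tip 24.274936910969096 30.970846183752787
bar 27.480293998595148 23.12591771996581
4 30.584075908659468 36.52469362818076
3 53.66626427730049 36.43981923524129
5 4.514689172315636 35.796781255339006
the job is handed in; nothing more can be done
the job is handed in; nothing more can be done
```

The larger screwdriver's collar now points at 4, and I've handed the job in. I gripped the collar from above, turned it 72° clockwise from 1, then let go and rose clear.

**Final checks**
- **Pointer:** after release it measured 24–27°. The stand's +x direction, where 4 lies, is at about 27°. My readings of the neighbouring numbers were about 54° for 3 and 5° for 5, so it is clearly at 4.
- **Smaller screwdriver:** its before and after crops from the top camera look the same.
- **Forces and time:** the forces reported after each move stayed below 10 N. The arm was touching nothing at about 10.5 s, well within the 32 s limit.

**What disagreed**
- **Fingertip height:** in both camera views the fingertips sat 30–35 mm higher than the reported TCP position implied. I set the grip depth from the pictures, going down in small steps with force checks, to a TCP reading of about 95 mm without hitting anything.
- **Number marks:** in the last picture my readings of where the numbers sit were 2–4° off, because they come from blurry glyphs. That is small against the 24° spacing.

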